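# Open the spring holding jig for loading

## Task

Get the holding jig ready for the next workpiece: first slide the tailstock carriage (the block with the black knob) along its track until its pointer is level with the mark clip on its half of the board, and let go of it. Then draw the spring plunger outward by its wooden handle until its pointer is level with the other mark clip, and finish while still holding it there against the spring, so that a workmate can lay the piece in. Leave the finial, the tape roll and the pencil around the jig where they are.

Things in the scene. Friction and masses are not known exactly. Their poses are not given: they have to be found in the camera images.
- jig: Fixed plywood board 100 (x) by 400 (y) by 18 mm with a two-rail track along y. Origin under it, 10 mm to -y of its middle; x points away from the robot, y left along the track. A grey spring block (46 x 30 mm, top 80 mm above the bench) stands on it at y = 45 to 75 mm; a 26 mm boss round the plunger rod goes on to y = 85 mm, top 65 mm above the bench.
- carriage: Tailstock carriage on the right half (-y) of the track: steel shoe 44 x 46 mm, grey block with a steel cone on its left face, top 78 mm above the bench, black knob above. Origin on its centre line at the board's top. Slides along the jig's y only, 130 mm to +y from the right end; about 3 N of friction holds it where it is left.
- carriage_knob (a point): Centre of the carriage's upright black round knob, 97 mm above the bench; knob 30 mm across, from 82 to 112 mm above the bench. It may be gripped from any side.
- carriage_pointer (a point): Tip of the small steel pointer on the robot's side of the carriage shoe, at the same y (jig) as the knob's centre.
- carriage_mark (a point): Wedge tip of the steel clip (25 x 16 mm, black line, top 34 mm above the bench) on the robot's edge of the board, right half. Axes as the jig's; it stays put. The carriage is right when its pointer has the same y (jig) as this tip. At the start the mark is 20 to 90 mm to +y (left) of the pointer.
- plunger: Spring plunger at the left end (+y): rod, shoe on the track, upright wooden handle. Origin under the handle at the board's top, at home at jig y = 130 mm: 44 mm free between handle and spring block. Draws along the jig's +y, 60 mm to a stop beyond the mark. The spring pulls it home with 3.75 N + 150 N/m x draw (8 to 11 N at the mark).
- plunger_grip (a point): Grip point on the axis of the plunger's upright round wooden handle, 88 mm above the bench; handle 22 mm thick (25 mm at its bead near the top), from 64 to 110 mm above the bench. It may be gripped from any side.
- plunger_pointer (a point): Tip of the small steel pointer on the robot's side of the plunger's shoe, at the same y (jig) as the handle's axis.
- plunger_mark (a point): Wedge tip of a like clip on the robot's edge of the board, left end. Axes as the jig's; it stays put. The plunger is right when its pointer has the same y (jig) as this tip, 28 to 48 mm of draw. Clip top 34 mm above the bench.
- finial: Loose turned wooden finial standing behind the jig, 42 mm across and 96 mm tall; origin at the centre of its underside. Bystander.
- tape_roll: Loose roll of paper tape lying flat behind the jig, 94 mm across and 30 mm high; origin at the centre of its underside. Bystander.
- pencil: Loose pencil 138 mm long lying between jig and robot; origin at the middle of its underside. Bystander.

How it is judged:
By the outcome, as a careful person would: the job done as asked, in the order asked, and still so for the second after the job is handed in, while the arm keeps its last pose, push and grip.
It also fails if it takes over 43 s, if anything falls off the work surface, if the arm or the gripper's body presses on something with over 40 N, if the wrist force passes 120 N, or if a joint passes its speed limit or range.

## Robot

A 6-joint arm with a two-finger parallel gripper is mounted at the origin on a cart in front of the work surface, level with it; the furniture and walls round the work are solid. World frame = base frame: x ahead of the robot, y to its left, z up, the work surface at z = 0. Lengths are in mm, angles in rad, forces in N, time in s.
With the tool pointing down it reaches from about 325 to 1000 mm from the base axis. Payload 5.1 kg.
Tool frame: the origin (TCP) lies at the very end of the fingers, on their centre line; the grasp point (between the pads) lies manip.hold_point_z behind it (manip.hold_point_z is the distance from the TCP to the grasp point, in mm); x points along the fingers, z is the direction in which the jaws open and shut, and the axes are right-handed (so a half turn about x gives the same grasp; the last joint's range is limited). The gripper opens to 85 mm and grips with 20 to 120 N. Pads are 22 mm wide; open, the fingers measure 114 mm over their backs; the gripper's body (76 mm by 85 mm) begins 54 mm behind the grasp point. The pads swing forward as they close: fully open they stand 13 mm farther back than shut.
Start: joints at [-1.317, 0.124, 1.65, -0, 1.367, -0.083], TCP at [214.772, -613.48, 231.322] pointing down, gripper open.
Joint ranges: [-2.61, 2.61], [-1.02, 2.33], [0.03, 2.71], [-1.35, 4.49], [0.32, 2.68], [-2.91, 2.91]. Speed limits (rad/s): [2.57, 2.57, 3.14, 3.14, 3.14, 3.14].

## Interface

Orientations are given as a 3x3 rotation matrix whose columns are the frame's x, y, z axes.
In Python, from rig import manip gives the robot as it stands.
- The arm moves only by the tool jog_arm, never from a script. Its argument "plan" is a list of rows, each a list of 4 numbers: the shift along the tool's x, y, z in units of 0.04 m (1.0 is 0.04 m), then the turn about the tool's x in units of 0.12 rad (1.0 is 0.12 rad). In form: [[dx, dy, dz, turn], ...]. A call has 1 to 5 rows; each row shifts and turns the pose as measured when the row begins, along the tool's axes as they then stand; what a row does not reach is not made up. A row lasts 1/12 s, in which the tool goes at most 41.7 mm and 7.16 degrees, less where a joint would pass 70% of its speed; a pose out of reach is approached as far as the arm can. A call with a number of a shift or a turn outside -1 to 1 is refused whole. A call with a gripper value outside its range is refused whole. "hand" is the gripper's target within -1 to 1 (fully open at 1, half-way at 0, shut at -1), set as the call begins (left out, the last holds). The fingers move at their own pace and stop on an object; "squeeze" is the grip in N (left out, the last holds). Time passes only in rows, so rows that do not move let the fingers close. It gives the time, the measured TCP pose, the force and the opening at its end, in the units of the state.
- manip.get_obs(): the state, without advancing time (a new reading comes with each control period).
- manip.get_image(name): name is "scene" or "top" or "wrist"; returns a dict with "frame" (384x512x3 uint8, red, green, blue), "mtx" (3x3 intrinsics, pixels), "D" ([k1, k2, p1, p2, k3] as OpenCV has them; the pictures are not rectified), "cam_to_world" (4x4, takes a point from camera to world coordinates). Camera axes: x right, y up, looking along -z (the intrinsics and any distortion apply to the point x, -y, -z); pixel columns grow to the right and rows downward; lengths in mm; the calibration is good to about 2 mm. A picture is of the moment at which its call begins. There is no depth.
- manip.sign_off(): hands the job in, once; it reports no verdict.
Trained networks look in a picture, given as the dict that the camera call returned (one of the last four; its "shot" number tells which), for a name from the list of things; names that differ only in an ending like _2 or _b are one class to them, and where a whole thing is asked for, a point or a joint stands for the part that bears it (a point fixed in the world has none). Each returns a list of dicts, best first, with "p" (0 to 1); they miss things now and then, are a little off and sometimes report something else, mostly with a low value. They report only what shows in the picture. A call takes as long as a camera call.
- manip.regions_of(picture, label): "mask" (384x512 bool, what is visible of it) and "bbox" ([left, top, width, height] in pixels, round what is visible of it).
The state is a dict: "t": time; "qpos": joint angles; "dq": joint speeds; "effort": joint torques, N m; "tool_pos": TCP position; "tool_rot": TCP orientation; "force": force on the tool from outside, world axes, zero at the start; "moment": the same for the moment, N m; "grip_width": finger opening in mm.
Only numpy, scipy, OpenCV 4.12 (cv2) and the standard library are available. Lean on these libraries where they do the work, as an engineer would, in place of code of your own. Each camera call takes 0.05 s, during which the arm holds its last target.

## Working session

There is one attempt and no reset: what is moved stays moved. The work goes in short steps, Python scripts to look and compute and a tool call to move; the robot and the scene stay as the last step left them, time stands still between calls to the robot, and variables do not carry over. Pictures are saved under pics/ and viewed, and the job is handed in when it is done.

Besides the shell and the picture viewer there is one more tool, called after "Request:" as name(argument=value, ...) on one line, values as JSON. jog_arm: Moves the arm, as the interface text tells. Its arguments: {"type":"object","properties":{"plan":{"type":"array"},"hand":{"type":"number"},"squeeze":{"type":"number"}},"required":["plan"]}

```bash
mkdir -p pics; ls; cat > h.py <<'E'
from rig import manip
import cv2, numpy as np
def shot(n,name):
    p=manip.get_image(n); cv2.imwrite(f'pics/{name}.png',p['frame'][:,:,::-1]); return p
def ray(p,uv):
    K=np.array(p['mtx'],float);D=np.array(p['D'],float)
    q=cv2.undistortPoints(np.array([[uv]],float),K,D)[0,0]
    T=np.array(p['cam_to_world'],float)
    d=T[:3,:3]@np.array([q[0],-q[1],-1]); return T[:3,3],d/np.linalg.norm(d)
def atz(p,uv,z):
    o,d=ray(p,uv); return o+d*(z-o[2])/d[2]
def proj(p,X):
    K=np.array(p['mtx'],float);D=np.array(p['D'],float);T=np.linalg.inv(np.array(p['cam_to_world'],float))
    c=T[:3,:3]@np.array(X,float)+T[:3,3]
    c=np.array([c[0],-c[1],-c[2]])
    return cv2.projectPoints(c.reshape(1,1,3),np.zeros(3),np.zeros(3),K,D)[0][0,0]
E
python3 - <<'E'
from h import *
o=manip.get_obs(); print(o, manip.hold_point_z)
for n in ['scene','top']:
    p=shot(n,n+'0')
    print(n,np.array(p['cam_to_world']).round(2).tolist(),np.array(p['mtx']).round(1).tolist(),p['D'])
    for l in ['carriage_knob','carriage_pointer','carriage_mark','plunger_grip','plunger_pointer','plunger_mark','finial','tape_roll','pencil','jig']:
        print(l,[(r['bbox'],round(r['p'],2)) for r in manip.regions_of(p,l)][:3])
E
```

```text
pics
{'t': 0.0, 'qpos': array([-1.31662450e+00,  1.24492423e-01,  1.65167719e+00, -3.77971064e-05,
        1.36749064e+00, -8.25378247e-02]), 'dq': array([-0.00040914, -0.00032912,  0.00055986,  0.00216351, -0.00042778,
        0.00125099]), 'effort': array([ 4.73101136e-04, -4.23611248e+01, -3.65451980e+01,  6.13495013e-05,
        6.99077878e-03, -9.99049590e-07]), 'tool_pos': array([ 214.59611176, -612.90696722,  230.05933696]), 'tool_rot': array([[-5.55713176e-04,  9.43844351e-01,  3.30389969e-01],
       [ 1.99185754e-03,  3.30390410e-01, -9.43842259e-01],
       [-9.99997862e-01,  1.33584174e-04, -2.06360579e-03]]), 'force': array([-0.18808712,  0.22203658,  0.24748506]), 'moment': array([-0.03196584,  0.04175725,  0.01581142]), 'grip_width': 85.37031477493096} 18.700000000000003
scene [[-0.85, 0.28, -0.45, 159.78], [-0.53, -0.41, 0.75, 606.72], [0.02, 0.87, 0.49, 523.62], [0.0, 0.0, 0.0, 1.0]] [[439.2, 0.0, 255.1], [0.0, 439.2, 191.5], [0.0, 0.0, 1.0]] [-0.13835747  0.          0.          0.          0.        ]
carriage_knob [([280.7, 167.6, 25.5, 43.7], 0.67), ([218.6, 285.
[... 686 characters left out ...]
], [0.0, 0.0, 1.0]] [0.03295705 0.         0.         0.         0.        ]
carriage_knob [([277.8, 193.8, 22.4, 22.7], 0.66), ([274.1, 216.6, 9.3, 8.9], 0.65)]
carriage_pointer [([280.2, 198.6, 18.5, 13.5], 0.94), ([197.0, 242.2, 50.7, 4.0], 0.74)]
carriage_mark [([274.2, 217.7, 8.3, 9.8], 0.58)]
plunger_grip [([170.9, 197.6, 53.3, 21.4], 0.53)]
plunger_pointer [([174.3, 196.6, 47.8, 22.1], 0.69), ([197.9, 237.6, 52.4, 11.1], 0.44)]
plunger_mark []
finial [([203.3, 149.8, 18.8, 20.4], 0.59)]
tape_roll [([252.3, 135.6, 36.7, 39.5], 0.97)]
pencil [([198.0, 238.6, 47.8, 8.9], 0.72), ([273.0, 217.7, 9.0, 8.6], 0.23), ([171.7, 199.8, 52.0, 16.9], 0.19)]
jig [([150.8, 186.8, 160.6, 42.3], 0.75)]
```

```bash
python3 - <<'E'
import cv2
a=cv2.imread('pics/top0.png')[120:260,130:330]; cv2.imwrite('pics/top0z.png',cv2.resize(a,(800,560),interpolation=cv2.INTER_CUBIC))
a=cv2.imread('pics/scene0.png')[155:335,160:330]; cv2.imwrite('pics/scene0z.png',cv2.resize(a,None,fx=3.3,fy=3.3,interpolation=cv2.INTER_CUBIC))
E
```

```text
(no output)
```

View pics/top0z.png

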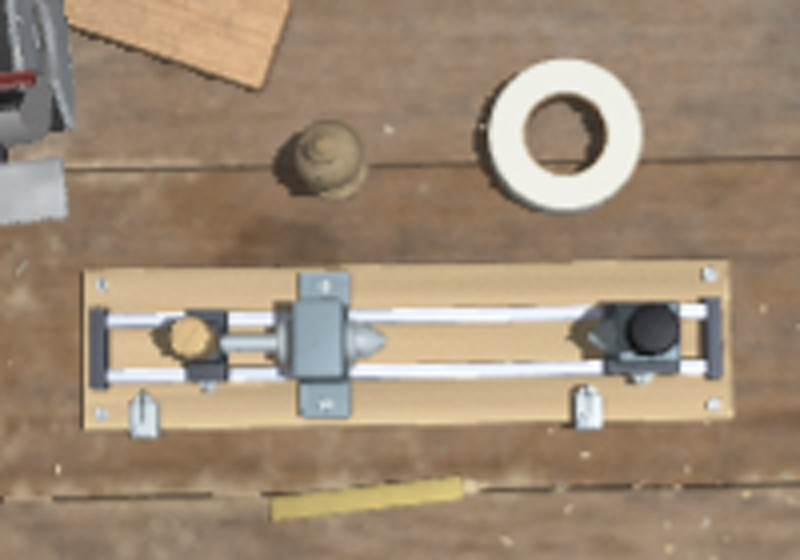

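View pics/scene0z.png

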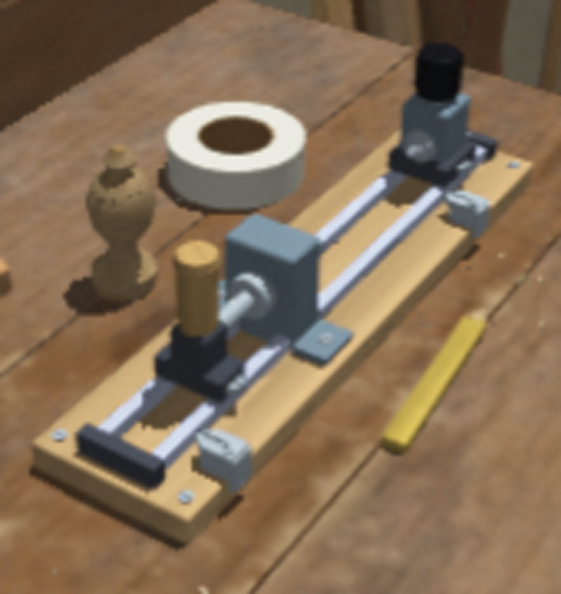

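```bash
ls
```

```text
h.py
pics
```

View pics/scene0.png

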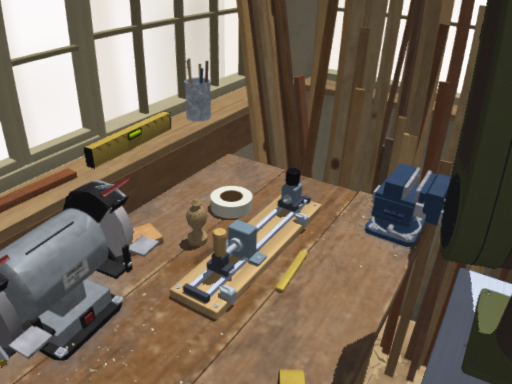

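```bash
python3 - <<'E'
from h import *
p=shot('top','top1')
c=lambda x,y:(130+(x+.5)/4-.5,120+(y+.5)/4-.5)
for n,x,y,z in [('BL far-left',84,270,18),('near-left',84,430,18),('far-right',728,262,18),('near-right',733,416,18),('knob',653,330,112),('cptr',642,378,28),('cmark',586,387,34),('handle',192,337,110),('pptr',208,387,28),('pmark',143,393,34),('fin',330,150,96),('tape',565,135,30),('pencilL',272,508,6),('pencilR',470,487,6),('sblock',320,335,80),('railL t',98,350,30),('railR',712,338,30)]:
    print(n,atz(p,c(x,y),z).round(1))
E
```

```text
BL far-left [564.2 204.   18. ]
near-left [465.4 203.9  18. ]
far-right [ 561.7 -194.6   18. ]
near-right [ 466.4 -194.6   18. ]
knob [ 513.2 -136.9  112. ]
cptr [ 490.3 -138.3   28. ]
cmark [ 485.2 -103.6   34. ]
handle [514.3 123.3 110. ]
pptr [489.8 126.5  28. ]
pmark [486.7 164.9  34. ]
fin [622.3  45.3  96. ]
tape [641.1 -94.7  30. ]
pencilL [415.3  90.6   6. ]
pencilR [425.9 -32.    6. ]
sblock [516.3  53.6  80. ]
railL t [513.6 192.9  30. ]
railR [ 513.8 -181.5   30. ]
```

View pics/top1.png

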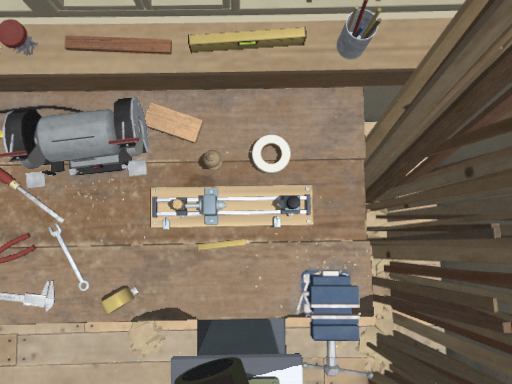

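Request:
jog_arm(plan=[[-0.5,0,-0.5,1],[-0.5,0,-0.6,1],[-0.3,0,-0.8,0.8],[0,0.5,-0.8,0],[0,0.5,-0.8,0]], hand=1, squeeze=60)

```text
t: 1.57
tool_pos: [238.0, -475.6, 282.8]
tool_rot: [[-0.002, 1.0, -0.025], [0.003, -0.025, -1.0], [-1.0, -0.002, -0.003]]
force: [1.3, -0.9, 0.9]
grip_width: 85.6
```

Request:
jog_arm(plan=[[0,0.7,-0.7,-0.2],[0,0.7,-0.7,0],[0,0.7,-0.7,0],[0,0.7,-0.7,0],[0,0.7,-0.7,0]])

```text
t: 1.98
tool_pos: [381.6, -330.0, 286.0]
tool_rot: [[0.002, 1.0, -0.007], [-0.003, -0.007, -1.0], [-1.0, 0.002, 0.003]]
force: [0.4, -0.2, 0.6]
grip_width: 85.3
```

Request:
jog_arm(plan=[[0,0.65,-0.75,0],[0,0.65,-0.75,0],[0,0.65,-0.75,0],[0,0.65,-0.75,0],[0,0.2,-0.4,0]])

```text
t: 2.4
tool_pos: [501.0, -184.7, 287.6]
tool_rot: [[0.007, 1.0, -0.004], [-0.005, -0.004, -1.0], [-1.0, 0.007, 0.005]]
force: [-0.2, -0.2, 0.2]
grip_width: 85.7
```

Wrist view for a finer measurement.

```bash
python3 - <<'E'
from h import *
p=shot('wrist','w0')
print(np.array(p['cam_to_world']).round(2).tolist(),p['mtx'],p['D'],manip.get_obs()['tool_pos'])
for X in [(513,-137,112),(490,-138,28),(485,-103.6,34)]: print(proj(p,X))
E
```

```text
[[-0.0, 0.95, 0.32, 584.91], [-1.0, -0.01, 0.0, -185.71], [0.01, -0.32, 0.95, 430.57], [0.0, 0.0, 0.0, 1.0]] [[318.80574134   0.         255.76047922]
 [  0.         318.80574134 192.13342578]
 [  0.           0.           1.        ]] [-0.0794689  0.         0.         0.         0.       ] [ 501.3056669  -183.09117475  287.55599288]
[206.74278575 159.43129298]
[217.57217197 162.41152639]
[190.47791252 167.49125129]
```

View pics/w0.png

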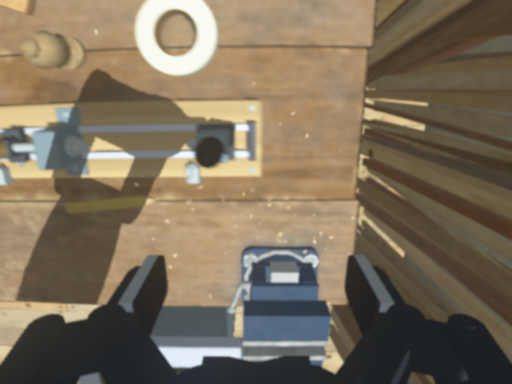

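```bash
python3 - <<'E'
from h import *
p=shot('wrist','w1')
a=p['frame'][90:210,150:290,::-1]; cv2.imwrite('pics/w1z.png',cv2.resize(a,None,fx=5,fy=5,interpolation=cv2.INTER_CUBIC))
for uv in [(209,147),(209,152)]:
  for z in (97,112): print(uv,z,atz(p,uv,z))
E
```

```text
(209, 147) 97 [ 523.19697922 -135.78697537   97.        ]
(209, 147) 112 [ 525.98241877 -137.96067238  112.        ]
(209, 152) 97 [ 517.8349558  -135.54227599   97.        ]
(209, 152) 112 [ 520.86149659 -137.72697582  112.        ]
```

View pics/w1z.png

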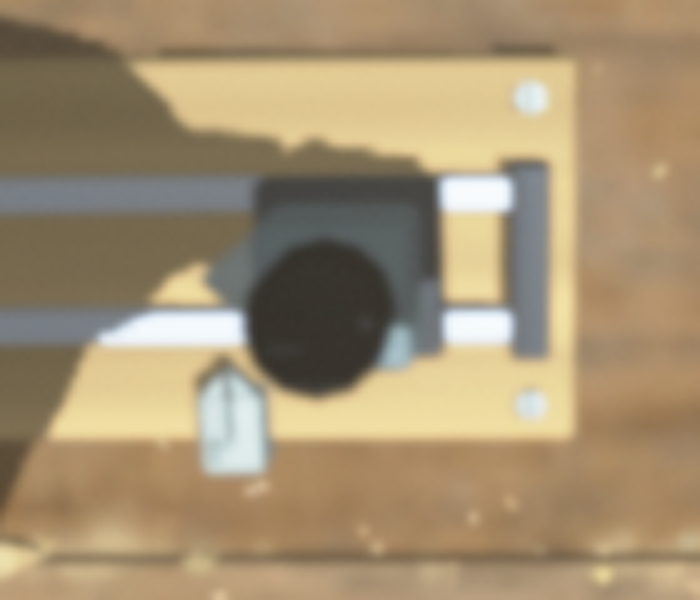

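```bash
python3 - <<'E'
from h import *
p=shot('wrist','w2')
print(manip.get_obs()['tool_pos'], np.array(p['cam_to_world'])[:3,3])
c=lambda x,y:(150+(x+.5)/5-.5,90+(y+.5)/5-.5)
for n,x,y,z in [('knobtop',318,325,112),('knobmid',320,317,97),('mark',222,358,34),('farR',575,58,18),('nearR',577,437,18),('endblkR',531,258,36)]: print(n,atz(p,c(x,y),z).round(1))
E
```

```text
[ 499.24897726 -186.80917414  287.4257954 ] [ 584.10510288 -186.04353869  430.41388136]
knobtop [ 516.8 -144.4  112. ]
knobmid [ 515.3 -143.    97. ]
mark [ 491.9 -109.3   34. ]
farR [ 564.8 -199.3   18. ]
nearR [ 466.  -200.5   18. ]
endblkR [ 517.4 -188.1   36. ]
```

Request:
jog_arm(plan=[[0.6,0.2,-0.6,0],[0.8,0.2,-0.5,0],[0.9,0,-0.1,0],[0.9,0,0,0],[0.5,0,0,0]])

```text
t: 2.97
tool_pos: [520.6, -146.8, 144.5]
tool_rot: [[0.023, 1.0, -0.011], [-0.017, -0.011, -1.0], [-1.0, 0.023, 0.017]]
force: [-0.9, -0.0, 0.2]
grip_width: 85.3
```

```bash
python3 - <<'E'
from h import *
p=shot('wrist','w3');print(manip.get_obs()['tool_pos'])
p=shot('wrist','w3');print(manip.get_obs()['tool_pos'])
E
```

```text
[ 518.45777906 -146.31186432  140.74851936]
[ 519.2199901  -146.5901008   143.43160208]
```

View pics/w3.png

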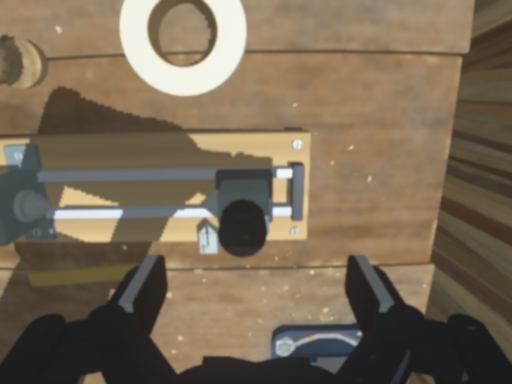

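```bash
python3 - <<'E'
from h import *
p=shot('wrist','w4')
for n,u,v,z in [('knobtop',243,228,112),('mark',207,221,34)]: print(n,atz(p,(u,v),z).round(1))
print(manip.get_obs()['tool_pos'],p['cam_to_world'])
a=p['frame'][150:270,180:320,::-1]; cv2.imwrite('pics/w4z.png',cv2.resize(a,None,fx=5,fy=5,interpolation=cv2.INTER_CUBIC))
E
```

```text
knobtop [ 522.  -140.8  112. ]
mark [ 493.8 -107.4   34. ]
[ 521.11621123 -147.18298373  146.66005218] [[-1.18709146e-02  9.51241536e-01  3.08218463e-01  6.01386387e+02]
 [-9.99811624e-01 -1.60251493e-02  1.09503800e-02 -1.46752242e+02]
 [ 1.53557032e-02 -3.08030411e-01  9.51252579e-01  2.87451418e+02]
 [ 0.00000000e+00  0.00000000e+00  0.00000000e+00  1.00000000e+00]]
```

View pics/w4z.png

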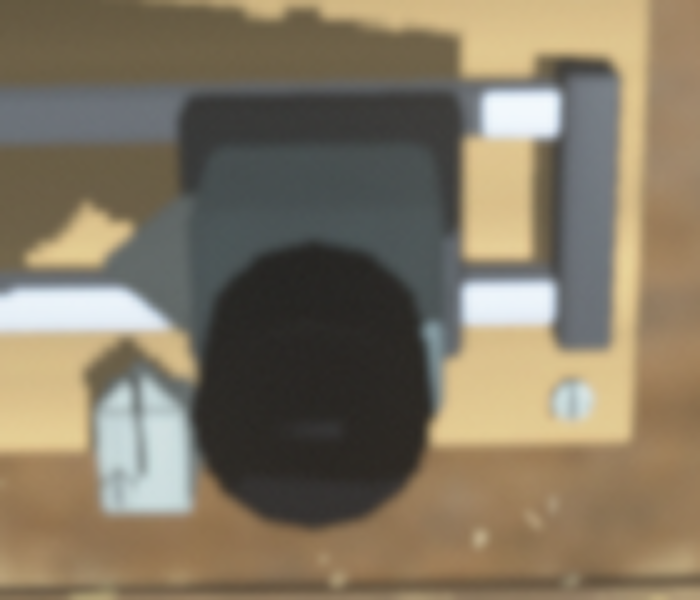

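Request:
jog_arm(plan=[[0.6,-0.05,-0.1,0],[0.5,-0.05,-0.05,0],[0.3,0,0,0],[0,0,0,0]])

```text
t: 3.45
tool_pos: [524.6, -148.6, 100.4]
tool_rot: [[0.04, 0.999, -0.018], [-0.025, -0.017, -1.0], [-0.999, 0.041, 0.024]]
force: [-1.4, -0.1, -0.2]
grip_width: 85.0
```

Request:
jog_arm(plan=[[0.4,-0.2,-0.25,0],[0.1,-0.1,-0.1,0]])

```text
t: 3.62
tool_pos: [517.3, -137.8, 84.7]
tool_rot: [[0.049, 0.999, -0.021], [-0.028, -0.019, -0.999], [-0.998, 0.049, 0.027]]
force: [-1.1, 0.7, -1.7]
grip_width: 85.2
```

Request:
jog_arm(plan=[[0,0,0,-0.15],[0,0,0,0],[0,0,0,0],[0,0,0,0],[0,0,0,0]], hand=-1, squeeze=40)

```text
t: 4.03
tool_pos: [520.9, -140.0, 92.0]
tool_rot: [[0.057, 0.998, -0.001], [-0.032, 0.001, -0.999], [-0.998, 0.057, 0.032]]
force: [-0.5, 0.6, -3.5]
grip_width: 28.5
```

Request:
jog_arm(plan=[[0,0,0,0],[0,0,0,0]])

```text
t: 4.2
tool_pos: [520.9, -139.9, 92.0]
tool_rot: [[0.057, 0.998, -0.001], [-0.031, 0.0, -1.0], [-0.998, 0.057, 0.031]]
force: [0.0, 1.0, -0.3]
grip_width: 28.7
```

Request:
jog_arm(plan=[[0,0,-0.25,0],[0,0,-0.25,0],[0,0,-0.2,0],[0,0,0,0]])

```text
t: 4.53
tool_pos: [521.0, -112.1, 92.0]
tool_rot: [[0.057, 0.998, -0.002], [-0.035, -0.0, -0.999], [-0.998, 0.057, 0.035]]
force: [-0.3, -0.1, -2.1]
grip_width: 28.9
```

```bash
python3 - <<'E'
from h import *
for n in ['top','scene','wrist']:
    p=shot(n,n+'5'); print(n, manip.get_obs()['tool_pos'].round(1))
a=cv2.imread('pics/top5.png')[170:250,230:330]; cv2.imwrite('pics/top5z.png',cv2.resize(a,None,fx=7,fy=7,interpolation=cv2.INTER_CUBIC))
a=cv2.imread('pics/scene5.png')[155:245,245:345]; cv2.imwrite('pics/scene5z.png',cv2.resize(a,None,fx=6,fy=6,interpolation=cv2.INTER_CUBIC))
E
```

```text
top [ 521.  -112.1   92. ]
scene [ 521.  -112.1   92. ]
wrist [ 521.  -112.3   92. ]
```

View pics/top5z.png

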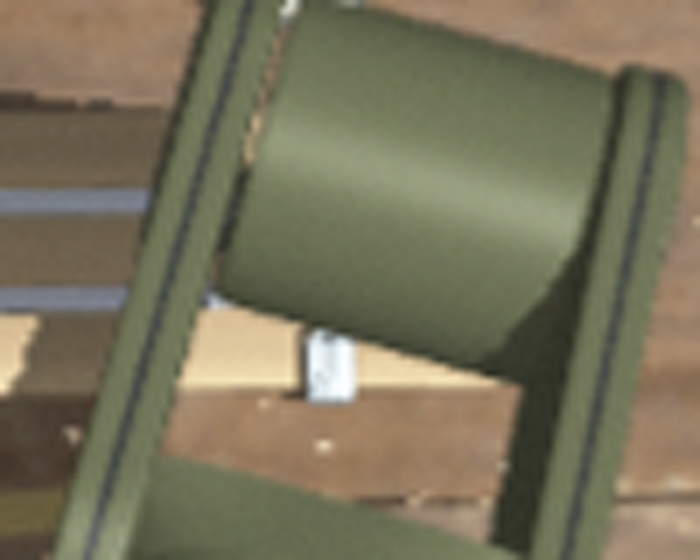

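View pics/scene5z.png

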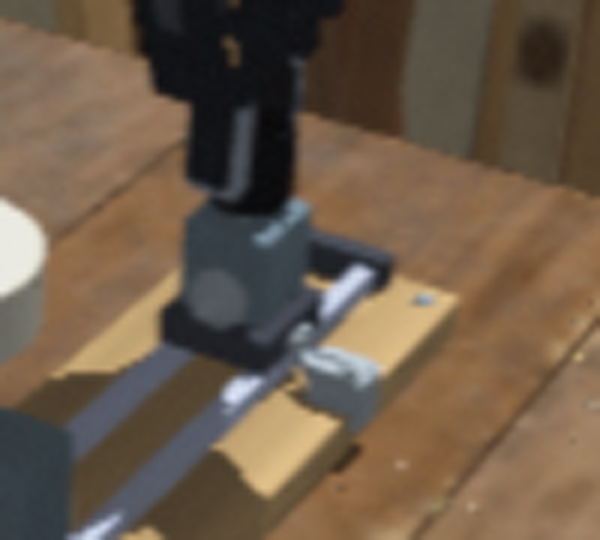

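View pics/wrist5.png

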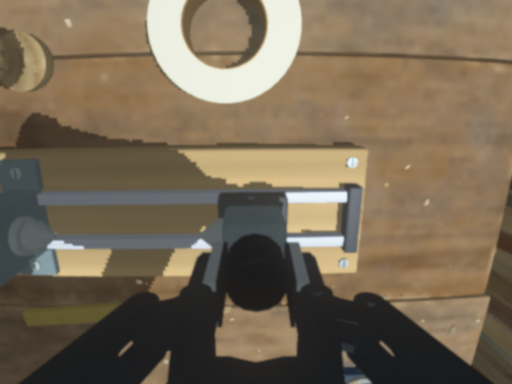

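```bash
python3 - <<'E'
import cv2
a=cv2.imread('pics/scene5.png')[195:230,280:315]; cv2.imwrite('pics/scene5zz.png',cv2.resize(a,None,fx=16,fy=16,interpolation=cv2.INTER_CUBIC))
E
```

```text
(no output)
```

View pics/scene5zz.png

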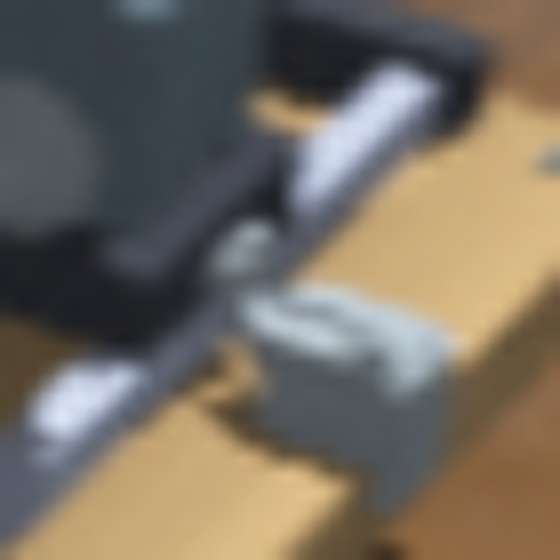

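```bash
python3 - <<'E'
from h import *
p=shot('scene','s6')
c=lambda x,y:(280+(x+.5)/16-.5,195+(y+.5)/16-.5)
for z in (26,30,34): print(z,atz(p,c(262,268),z).round(1),atz(p,c(245,300),z).round(1))
E
```

```text
26 [ 495.  -122.9   26. ] [ 493.2 -114.4   26. ]
30 [ 492.3 -117.    30. ] [ 490.5 -108.6   30. ]
34 [ 489.6 -111.1   34. ] [ 487.8 -102.8   34. ]
```

Request:
jog_arm(plan=[[0,0,-0.15,0],[0,0,0,0],[0,0,0,0]])

```text
t: 4.98
tool_pos: [521.0, -106.5, 92.0]
tool_rot: [[0.056, 0.998, -0.003], [-0.035, -0.001, -0.999], [-0.998, 0.056, 0.034]]
force: [-0.7, -3.1, 0.6]
grip_width: 28.4
```

Request:
jog_arm(plan=[[0,0,0,0],[0,0,0,0],[0,0,0,0],[0,0,0,0]], hand=1)

```text
t: 5.32
tool_pos: [521.8, -107.3, 91.9]
tool_rot: [[0.059, 0.998, -0.003], [-0.036, -0.001, -0.999], [-0.998, 0.059, 0.036]]
force: [0.3, -0.5, 0.0]
grip_width: 75.3
```

Request:
jog_arm(plan=[[-0.8,0,0,0],[-0.8,-0.3,0,0],[-0.2,-1,0,0],[0,-1,0,0],[0,-0.4,0,0]])

```text
t: 5.73
tool_pos: [409.6, -105.4, 161.0]
tool_rot: [[0.059, 0.998, -0.002], [-0.038, 0.001, -0.999], [-0.998, 0.059, 0.038]]
force: [-0.4, -0.5, 0.2]
grip_width: 85.7
```

```bash
python3 - <<'E'
from h import *
p=shot('wrist','w7');print(manip.get_obs()['tool_pos'])
p=shot('top','top7')
a=cv2.imread('pics/top7.png')[170:250,230:330]; cv2.imwrite('pics/top7z.png',cv2.resize(a,None,fx=7,fy=7,interpolation=cv2.INTER_CUBIC))
E
```

```text
[ 408.58832641 -105.41451597  160.81547311]
```

View pics/w7.png

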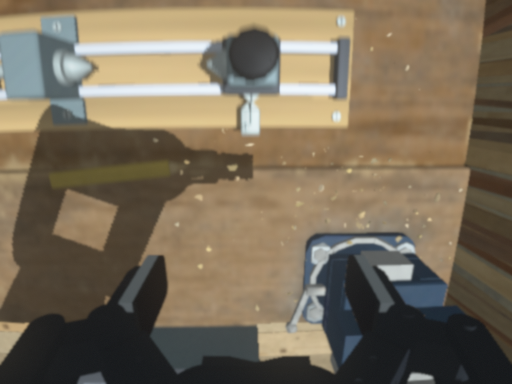

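View pics/top7z.png

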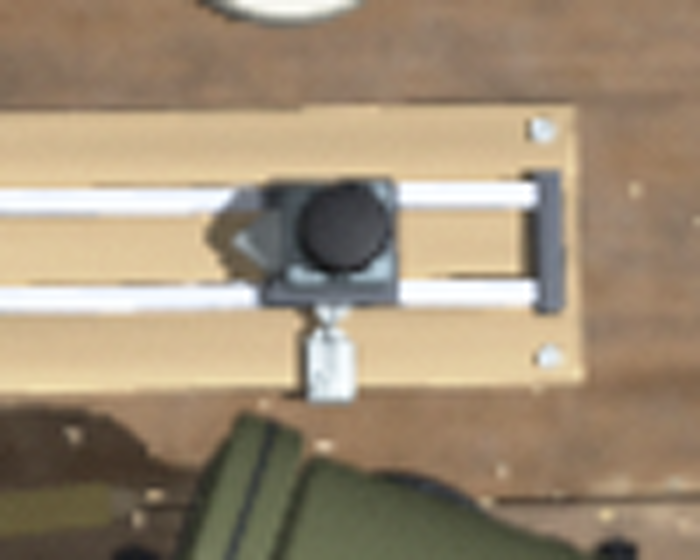

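```bash
python3 - <<'E'
import cv2
a=cv2.imread('pics/w7.png')[75:145,215:285]; cv2.imwrite('pics/w7z.png',cv2.resize(a,None,fx=8.5,fy=8.5,interpolation=cv2.INTER_CUBIC))
E
```

```text
(no output)
```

View pics/w7z.png

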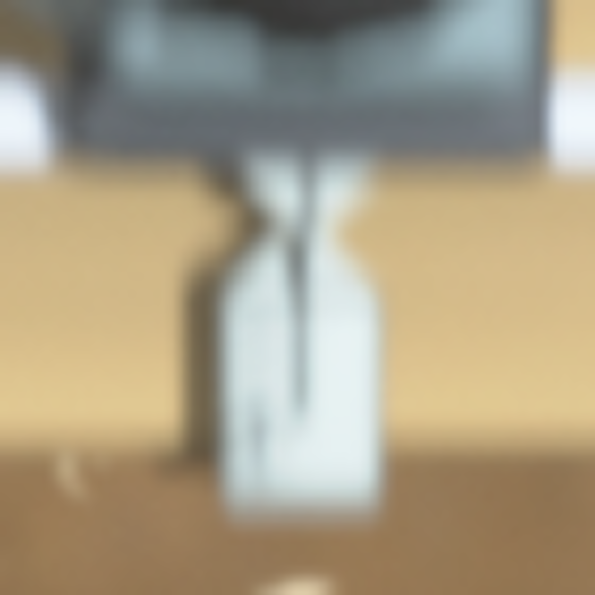

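Request:
jog_arm(plan=[[-0.2,0.1,-0.9,0],[0,0,-1,0],[0,0,-1,0],[0,0,-1,0],[0,0,-1,0]])

```text
t: 6.25
tool_pos: [420.7, 89.9, 165.1]
tool_rot: [[0.072, 0.997, -0.024], [-0.042, -0.021, -0.999], [-0.997, 0.073, 0.04]]
force: [1.1, -0.4, 1.0]
grip_width: 85.6
```

Request:
jog_arm(plan=[[0,0,-0.7,0],[0,0,0,0]])

```text
t: 6.42
tool_pos: [422.4, 125.4, 164.3]
tool_rot: [[0.074, 0.997, -0.017], [-0.039, -0.014, -0.999], [-0.997, 0.074, 0.038]]
force: [0.1, -0.7, -0.9]
grip_width: 85.4
```

```bash
python3 - <<'E'
from h import *
p=shot('wrist','w8');print(manip.get_obs()['tool_pos'],manip.get_obs()['tool_rot'].round(3).tolist())
a=p['frame'][0:150,150:350,::-1]; cv2.imwrite('pics/w8z.png',cv2.resize(a,None,fx=4,fy=4,interpolation=cv2.INTER_CUBIC))
E
```

```text
[422.52378243 123.85172685 164.31434842] [[0.074, 0.997, -0.018], [-0.04, -0.015, -0.999], [-0.996, 0.074, 0.039]]
```

View pics/w8z.png

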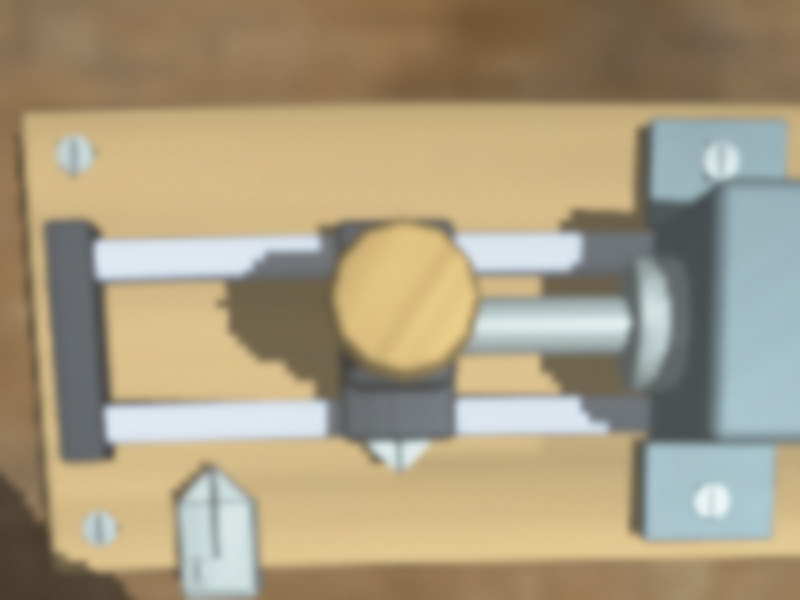

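```bash
python3 - <<'E'
from h import *
p=shot('wrist','w9')
c=lambda x,y:(150+(x+.5)/4-.5,(y+.5)/4-.5)
for n,x,y,z in [('handle',405,293,110),('ptr',400,470,30),('mark',210,466,34),('mark',210,466,30),('farL',25,112,18),('blk',765,315,80),('endbar',75,340,36)]: print(n,atz(p,c(x,y),z).round(1))
E
```

```text
handle [517.7 121.6 110. ]
ptr [489.3 121.3  30. ]
mark [491.1 161.8  34. ]
mark [491.1 162.3  30. ]
farL [566.7 199.7  18. ]
blk [516.7  57.2  80. ]
endbar [517.6 188.2  36. ]
```

Request:
jog_arm(plan=[[0,0.9,0,0],[0,0.9,0,0],[0,0.2,0,0],[0.3,0.1,0,0],[0,0,0,0]], hand=0.2)

```text
t: 6.93
tool_pos: [510.2, 115.3, 155.5]
tool_rot: [[0.07, 0.997, -0.024], [-0.044, -0.021, -0.999], [-0.997, 0.071, 0.042]]
force: [-1.2, 0.4, -0.9]
grip_width: 51.4
```

Request:
jog_arm(plan=[[0.2,0,-0.2,-0.18],[0.5,0,-0.05,0],[0.6,0,0,0],[0,0,0,0]])

```text
t: 7.27
tool_pos: [515.2, 121.1, 102.9]
tool_rot: [[0.073, 0.997, -0.005], [-0.044, -0.002, -0.999], [-0.996, 0.073, 0.043]]
force: [-1.7, 0.2, -0.7]
grip_width: 51.3
```

Request:
jog_arm(plan=[[0.5,0,-0.05,0],[0.2,0,0,0],[0,0,0,0]])

```text
t: 7.52
tool_pos: [516.6, 121.7, 75.5]
tool_rot: [[0.073, 0.997, -0.005], [-0.043, -0.001, -0.999], [-0.996, 0.073, 0.043]]
force: [-0.5, -0.6, 0.1]
grip_width: 51.3
```

Request:
jog_arm(plan=[[0,0,0,0],[0,0,0,0],[0,0,0,0],[0,0,0,0],[0,0,0,0]], hand=-1, squeeze=60)

```text
t: 7.93
tool_pos: [516.6, 124.0, 77.5]
tool_rot: [[0.076, 0.997, -0.005], [-0.038, -0.002, -0.999], [-0.996, 0.076, 0.038]]
force: [3.5, -1.3, -7.1]
grip_width: 21.5
```

Request:
jog_arm(plan=[[0,0,-0.25,0],[0,0,-0.25,0],[0,0,-0.25,0],[0,0,-0.1,0],[0,0,0,0]])

```text
t: 8.35
tool_pos: [516.6, 151.8, 77.5]
tool_rot: [[0.074, 0.997, -0.006], [-0.052, -0.002, -0.999], [-0.996, 0.074, 0.052]]
force: [2.4, -6.8, -6.8]
grip_width: 21.6
```

```bash
python3 - <<'E'
from h import *
o=manip.get_obs();print(o['tool_pos'],o['force'])
for n in ['top','scene','wrist']:
    p=shot(n,n+'10')
print(manip.get_obs()['tool_pos'])
a=cv2.imread('pics/top10.png')[170:250,140:240]; cv2.imwrite('pics/top10z.png',cv2.resize(a,None,fx=7,fy=7,interpolation=cv2.INTER_CUBIC))
a=cv2.imread('pics/scene10.png')[220:315,165:265]; cv2.imwrite('pics/scene10z.png',cv2.resize(a,None,fx=6,fy=6,interpolation=cv2.INTER_CUBIC))
E
```

```text
[516.5869525  151.84362043  77.47163024] [ 2.36963685 -6.75463815 -6.76645552]
[516.62083915 151.355252    77.49328754]
```

View pics/top10z.png

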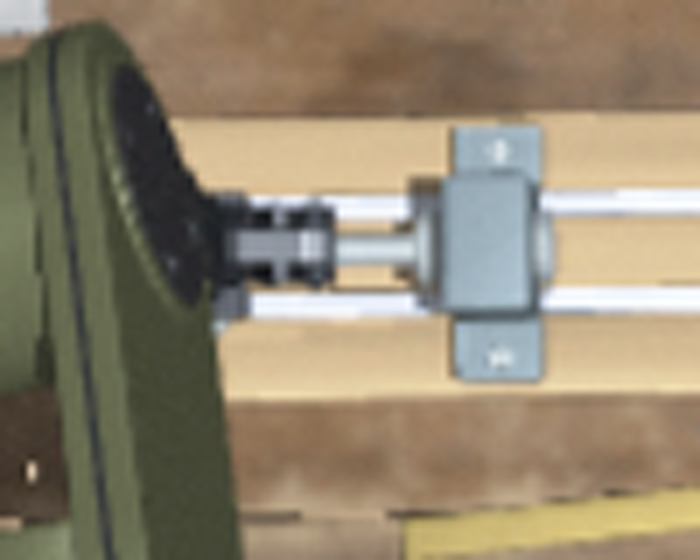

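View pics/scene10z.png

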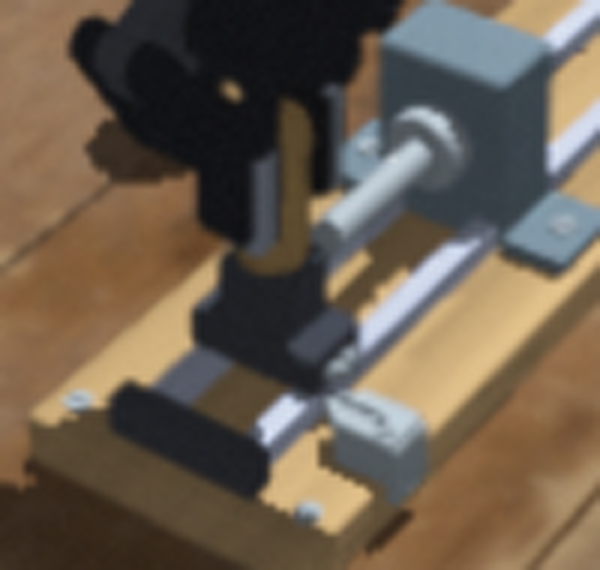

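View pics/wrist10.png

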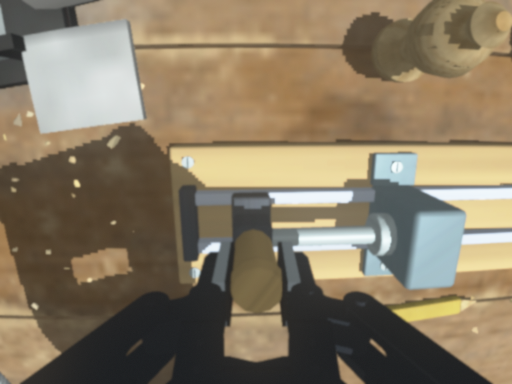

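Request:
jog_arm(plan=[[0,0,-0.25,0],[0,0,0,0],[0,0,0,0]])

```text
t: 8.75
tool_pos: [516.6, 156.7, 77.6]
tool_rot: [[0.072, 0.997, -0.009], [-0.061, -0.005, -0.998], [-0.996, 0.073, 0.06]]
force: [2.4, -8.2, -5.1]
grip_width: 21.6
```

```bash
python3 - <<'E'
from h import *
o=manip.get_obs();print(o['tool_pos'],o['force'])
for n in ['scene','wrist']:
    p=shot(n,n+'11')
a=cv2.imread('pics/scene11.png')[265:305,205:245]; cv2.imwrite('pics/scene11z.png',cv2.resize(a,None,fx=14,fy=14,interpolation=cv2.INTER_CUBIC))
a=cv2.imread('pics/wrist11.png')[130:290,160:340]; cv2.imwrite('pics/wrist11z.png',cv2.resize(a,None,fx=4,fy=4,interpolation=cv2.INTER_CUBIC))
E
```

```text
[516.59781243 156.66100688  77.56758938] [ 2.39614711 -8.2025491  -5.0593351 ]
```

View pics/scene11z.png

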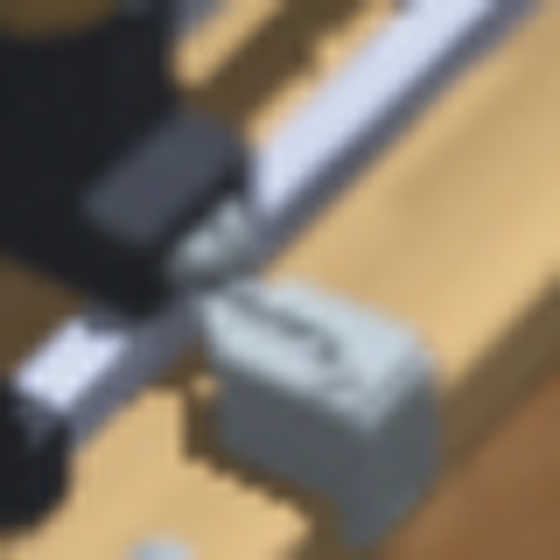

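View pics/wrist11z.png

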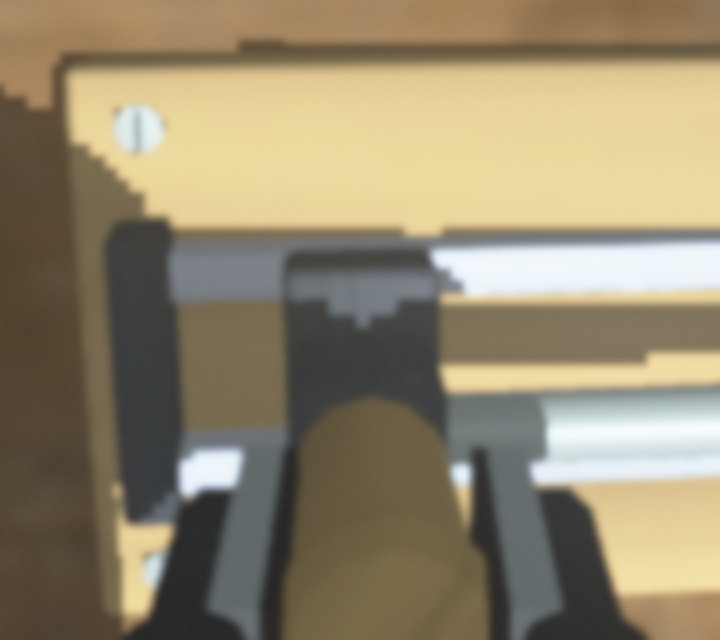

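```bash
python3 - <<'E'
from h import *
p=shot('wrist','w12')
c=lambda x,y:(160+(x+.5)/4-.5,130+(y+.5)/4-.5)
print('cam',np.array(p['cam_to_world'])[:3,3])
for n,x,y,z in [('shoeL',287,262,30),('shoeR',432,262,30),('barL',108,235,36),('barR',170,235,36),('farL corner',62,62,18),('screw',138,130,18),('handle axis',373,500,100)]: print(n,atz(p,c(x,y),z).round(1))
c=lambda x,y:(205+(x+.5)/14-.5,265+(y+.5)/14-.5)
# old w9: same pose as w8 pixel set; recompute with that cam approx
E
python3 - <<'E'
import cv2
a=cv2.imread('pics/scene0.png')[245:305,195:255]; cv2.imwrite('pics/scene0p.png',cv2.resize(a,None,fx=10,fy=10,interpolation=cv2.INTER_CUBIC))
a=cv2.imread('pics/scene11.png')[195:230,280:315]; cv2.imwrite('pics/scene11c.png',cv2.resize(a,None,fx=16,fy=16,interpolation=cv2.INTER_CUBIC))
E
```

```text
cam [590.90159739 163.4865055  225.46704477]
shoeL [537.3 167.6  30. ]
shoeR [536.7 144.5  30. ]
barL [543.9 194.5  36. ]
barR [543.7 185.1  36. ]
farL corner [568.3 203.   18. ]
screw [556.9 191.5  18. ]
handle axis [529.6 157.6 100. ]
```

View pics/scene0p.png

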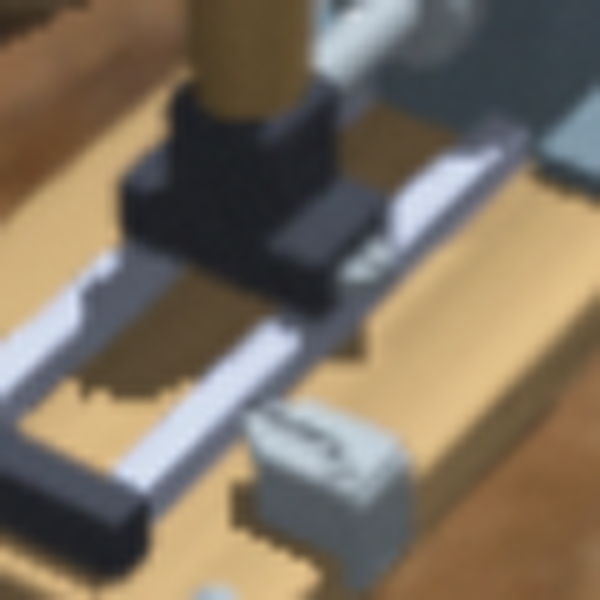

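View pics/scene11c.png

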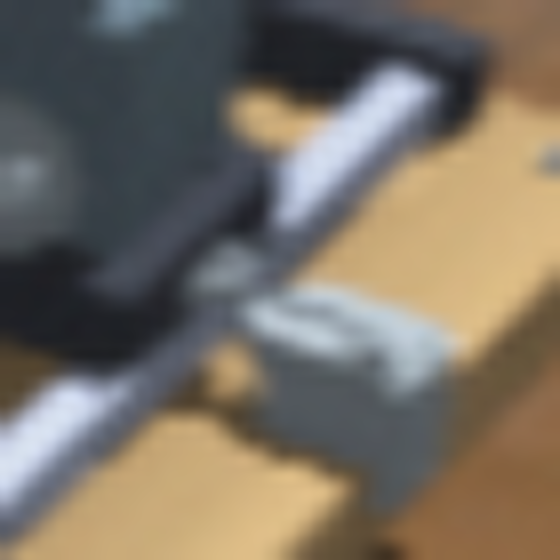

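```bash
python3 - <<'E'
from h import *
p=shot('scene','s13')
A=lambda x,y:(195+(x+.5)/10-.5,245+(y+.5)/10-.5)
B=lambda x,y:(205+(x+.5)/14-.5,265+(y+.5)/14-.5)
for z in (30,36):
  for a,b in [((385,200),(245,160)),((270,245),(85,205)),((335,295),(165,295))]:
    print(z,(atz(p,B(*b),z)-atz(p,A(*a),z)).round(1))
# template match of shoe corner + pointer
s0=cv2.imread('pics/scene0.png');s1=cv2.imread('pics/scene11.png')
cs=lambda s:s.astype(np.float32)
f=8
S0=cv2.resize(s0[250:285,205:245],None,fx=f,fy=f,interpolation=cv2.INTER_CUBIC)
S1=cv2.resize(s1[255:300,190:240],None,fx=f,fy=f,interpolation=cv2.INTER_CUBIC)
T=S0[(258-250)*f:(277-250)*f,(212-205)*f:(236-205)*f]
r=cv2.matchTemplate(S1,T,cv2.TM_CCOEFF_NORMED);_,m,_,l=cv2.minMaxLoc(r)
n0=np.array([212,258.]);n1=np.array([190+l[0]/f,255+l[1]/f]);print(m,n1)
h=np.array([12,9.])
print(atz(p,n1+h,36)-atz(p,n0+h,36))
E
```

```text
30 [-1.7 35.9  0. ]
30 [-0.1 32.   0. ]
30 [-0.6 35.   0. ]
36 [-1.6 35.4  0. ]
36 [-0.1 31.6 -0. ]
36 [-0.6 34.6  0. ]
0.9180443286895752 [200.75 268.75]
[-0.62545318 33.59246917  0.        ]
```

Request:
jog_arm(plan=[[0,0,-0.3,0]])

```text
t: 9.03
tool_pos: [516.6, 165.8, 77.5]
tool_rot: [[0.071, 0.997, -0.011], [-0.065, -0.007, -0.998], [-0.995, 0.071, 0.064]]
force: [-3.1, -12.0, 3.9]
grip_width: 21.7
```

```bash
cat > m.py <<'E'
from h import *
import sys
k=sys.argv[1]
o=manip.get_obs();print(o['tool_pos'],o['force'],o['grip_width'])
for i in range(3): p=shot('scene','scene'+k)
o=manip.get_obs();print(o['tool_pos'],o['force'])
s0=cv2.imread('pics/scene0.png');s1=p['frame'][:,:,::-1]
f=8
S0=cv2.resize(s0[250:285,205:245],None,fx=f,fy=f,interpolation=cv2.INTER_CUBIC)
S1=cv2.resize(np.ascontiguousarray(s1[255:300,190:240]),None,fx=f,fy=f,interpolation=cv2.INTER_CUBIC)
T=S0[(258-250)*f:(277-250)*f,(212-205)*f:(236-205)*f]
r=cv2.matchTemplate(S1,T,cv2.TM_CCOEFF_NORMED);_,m,_,l=cv2.minMaxLoc(r)
n0=np.array([212,258.]);n1=np.array([190+l[0]/f,255+l[1]/f])
h=np.array([12,9.])
print(m,n1,atz(p,n1+h,36)-atz(p,n0+h,36))
a=s1[265:305,205:245]; cv2.imwrite(f'pics/scene{k}z.png',cv2.resize(np.ascontiguousarray(a),None,fx=14,fy=14,interpolation=cv2.INTER_CUBIC))
p=shot('wrist','wrist'+k)
a=cv2.imread(f'pics/wrist{k}.png')[130:290,160:340]; cv2.imwrite(f'pics/wrist{k}z.png',cv2.resize(a,None,fx=4,fy=4,interpolation=cv2.INTER_CUBIC))
E
python3 m.py 14
```

```text
[516.63093152 165.7737096   77.49222292] [ -3.07570254 -11.96929972   3.87084404] 21.726762076954678
[516.61907706 167.16693573  77.48154298] [-1.53083672 -9.39741412 -0.34762886]
0.9103791117668152 [197.   272.25] [-7.06185810e-01  4.41735487e+01  5.68434189e-14]
```

View pics/scene14z.png

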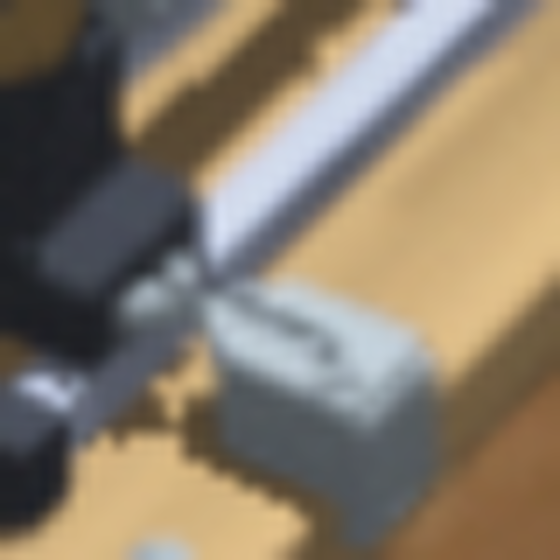

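View pics/wrist14z.png

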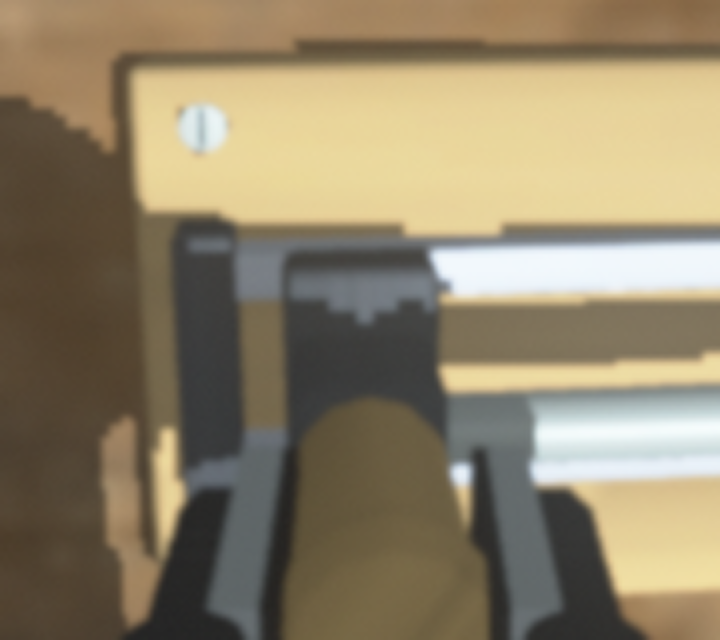

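Request:
jog_arm(plan=[[0,0,0.04,0]])

```text
t: 9.32
tool_pos: [516.5, 164.0, 77.6]
tool_rot: [[0.071, 0.997, -0.01], [-0.066, -0.006, -0.998], [-0.995, 0.071, 0.065]]
force: [4.4, -9.2, -9.7]
grip_width: 21.5
```

```bash
python3 m.py 15
```

```text
[516.5227132  164.04704217  77.59849527] [ 4.37224072 -9.24510634 -9.6862779 ] 21.498607759796524
[516.5538089  163.52576065  77.55516467] [  2.56381496 -11.06219885  -6.08974395]
0.9359105229377747 [198.25 271.  ] [-5.53783306e-01  4.05010402e+01  5.68434189e-14]
```

View pics/scene15z.png

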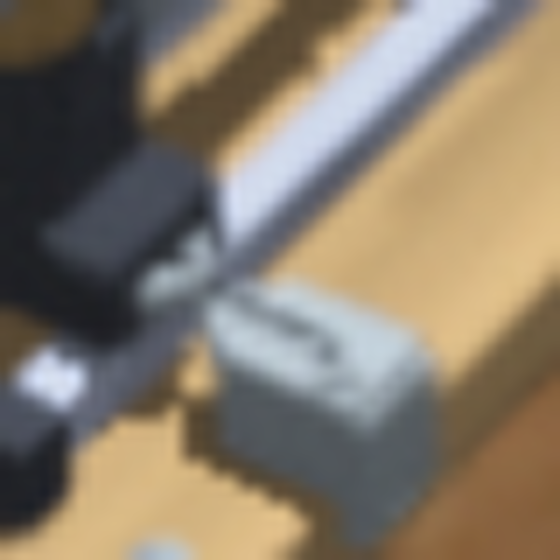

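View pics/wrist15z.png

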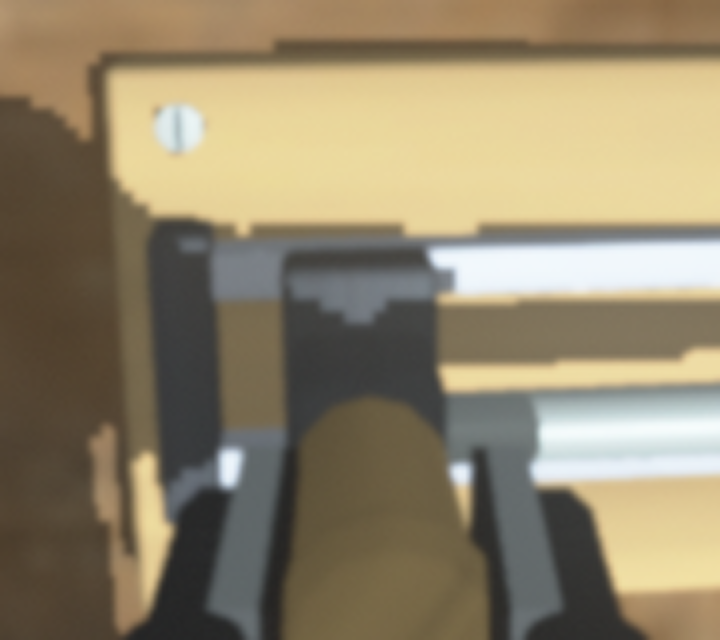

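```bash
python3 - <<'E'
from h import *
p=shot('wrist','w16')
c=lambda x,y:(160+(x+.5)/4-.5,130+(y+.5)/4-.5)
P={}
for n,x,y,z in [('shoe',356,265,30),('bar',181,240,30),('corner',95,58,18),('screw',179,130,18)]: print(n,atz(p,c(x,y),z).round(1))
# w9 pose: rebuild using current hand-eye
T=np.array(p['cam_to_world']);o=manip.get_obs()
W=np.eye(4);W[:3,:3]=o['tool_rot'];W[:3,3]=o['tool_pos'];H=np.linalg.inv(W)@T
W9=np.eye(4);W9[:3,:3]=np.array([[0.074,0.997,-0.018],[-0.04,-0.015,-0.999],[-0.996,0.074,0.039]]);W9[:3,3]=[422.5,123.9,164.3]
q=dict(p);q['cam_to_world']=W9@H
c=lambda x,y:(150+(x+.5)/4-.5,(y+.5)/4-.5)
for n,x,y,z in [('shoe',397,228,30),('bar',71,228,30),('corner',23,112,18),('screw',75,155,18),('ptr',400,470,30),('mark',210,466,34)]: print(n,atz(q,c(x,y),z).round(1))
a=cv2.imread('pics/scene15.png')[270:295,205:235]; cv2.imwrite('pics/s15zz.png',cv2.resize(a,None,fx=24,fy=24,interpolation=cv2.INTER_CUBIC))
E
```

```text
shoe [536.4 163.3  30. ]
bar [541.3 190.8  30. ]
corner [568.8 204.3  18. ]
screw [556.8 191.4  18. ]
shoe [539.2 120.9  30. ]
bar [540.7 188.8  30. ]
corner [566.7 200.1  18. ]
screw [557.6 189.5  18. ]
ptr [489.3 121.4  30. ]
mark [491.2 161.8  34. ]
```

View pics/s15zz.png

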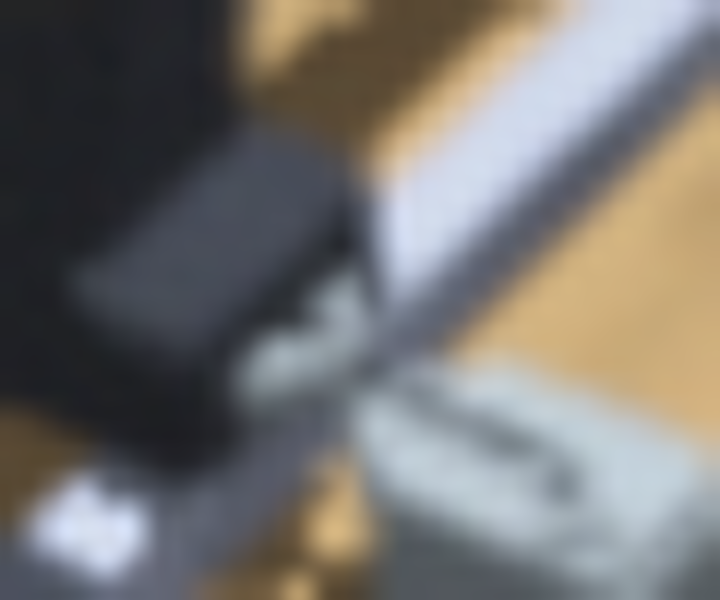

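```bash
python3 - <<'E'
from h import *
for i in range(6):
    p=manip.get_image('wrist')
    o=manip.get_obs();print(o['t'],o['tool_pos'].round(2),o['force'].round(1),o['grip_width'])
p=shot('scene','s17');p=shot('top','t17')
a=cv2.imread('pics/t17.png')[170:250,230:330]; cv2.imwrite('pics/t17z.png',cv2.resize(a,None,fx=7,fy=7,interpolation=cv2.INTER_CUBIC))
E
python3 m.py 18
```

```text
9.6167 [516.57 163.56  77.56] [ 1.9 -9.5 -5.5] 21.711653258170223
9.6667 [516.57 163.56  77.56] [  2.2 -10.1  -5.9] 21.650729935724634
9.7167 [516.54 163.55  77.55] [  0.5 -10.3  -4.8] 21.54579641336725
9.7667 [516.54 163.56  77.55] [  2.5 -10.3  -5.2] 21.40490987165203
9.8167 [516.56 163.57  77.55] [ 1.6 -9.9 -3.5] 21.632180860176494
9.8667 [516.56 163.55  77.55] [  1.8 -10.3  -5.5] 21.484710750308025
[516.58461645 163.55233584  77.56722256] [ 2.16886145 -9.88283772 -5.60696646] 21.207052590642792
[516.53657434 163.55794747  77.53294047] [  1.45681388 -10.21794643  -5.15279528]
0.9386302828788757 [198.25 271.  ] [-5.53783306e-01  4.05010402e+01  5.68434189e-14]
```

View pics/t17z.png

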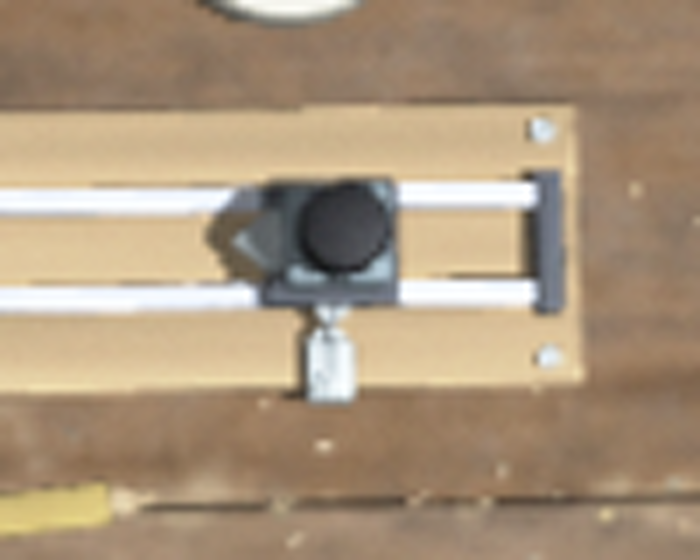

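View pics/s17.png

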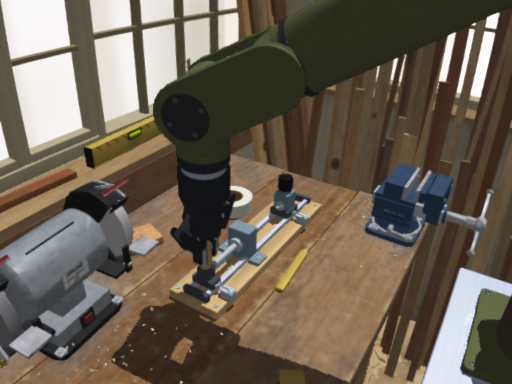

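The carriage is still level with its mark. The plunger is held steady at 40.5 mm of draw with about 10 N of spring pull, and the bystanders are undisturbed.

```bash
python3 -c "
from rig import manip
print(manip.sign_off())"
```

```text
the job is handed in; nothing more can be done
None
```

I slid the carriage about 33 mm to its mark and let go of it. I then drew the plunger to its mark and handed the job in while still gripping the handle against the spring, at about 10 s of the 43 s allowed.

- **Carriage:** the close wrist picture after release showed the pointer about 0.6 mm (up to 1 mm) short of the mark tip. The top view suggested a fraction of a millimetre the other way. A later top view showed it had not moved.
- **Plunger:** tracking in the scene view and distances in the wrist view (to the end bar and a board screw) both gave 40.4 to 40.5 mm of draw. The mark needed about 40.4 mm. The measured pull of about 10 N fits the spring's 9.8 N at that draw, and the pose held still over the last checks. I overshot by about 3.5 mm on the way and backed off.
- **Checks that disagreed:**
  - A rough distance to the board corner put the plunger 3 to 4 mm short. I gave it little weight.
  - A rough by-eye comparison with the carriage's pointer and clip suggested it was 1 to 2 mm too far.
- **Bystanders:** I saw no sign that the finial, tape roll or pencil had moved. I checked this by eye only, and the arm hid the finial in the last scene view.

The tool ended tilted by about 5° from drift during the moves, but the grip stayed firm.

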